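# Close the gear cover and throw the speed lever into the marked notch

### The job

The change gears of the board feeder have been swapped and it must be made ready to run. First lower the hinged gear cover gently until it lies fully shut on its stops; then throw the speed lever, by its paddle, from its rest position into the notch marked by the large pointed steel nut, and let it latch there. Do not disturb the things lying about on the bench.

Things in the scene. Friction and masses are not known exactly. Their poses are not given: they have to be found in the camera images.
- machine: Grey gear case fixed to the bench, 270 (x) by 450 (y) by 150 high; blue motor behind (+x), black feed wheel at the -y end. Origin: centre of the underside; at yaw 0 its front (-x) faces the robot; z up. The lever lies over the -y half of its top, the gear bay and cover in the +y half. Place and yaw (up to 0.2 rad) vary.
- cover_hinge (a point): Middle of the cover's hinge pin, at (-95, 135, 158) mm in the machine's frame, whose axes it has; the pin runs along y. The cover is a flat grey plate 156 wide (y), from 3 to 175 mm from the pin, lying to +x when shut; its outer face is 11 mm off the pin's axis, looks up when shut, to the front when open.
- cover (a joint): Opening of the gear cover (rad): 0 = shut, level on two rubber stops; 1.57 = upright; starts at 1.05 to 1.5. It can be pushed shut from the robot's side. 0.25 to 0.5 kg; a stiff hinge (0.5 N m of friction, more than its weight needs) keeps it where it is left.
- lever_pivot (a point): Pivot of the speed lever, at (90, -110, 200) mm in the machine's frame, whose axes it has. At swing a the lever points from here along (-cos a, sin a, 0). Its steel arm, 16 wide, ends in the paddle.
- lever (a joint): Swing of the lever about the vertical (rad): 0 = pointing to the machine's front (-x), positive = towards the cover (+y). Range -0.72 to 0.70; starts at rest at -0.66 to -0.56, in the open rest place at the negative end; a land 14 wide lies between that and the first notch. Light friction, 0.15 N m.
- bar (a joint): Dip of the lever's arm about the pivot (rad): 0 = up, sprung; positive = paddle pressed down, at most 0.17; about 6 N at the paddle when up, 9 N at 0.14. Its tooth (see tooth) is in a notch at dip 0, clear of the slot plate beyond 0.10; under a solid land the spring holds it against the plate at about 0.083, and some 3 N at the paddle still pushes the lever sideways.
- tooth (a point): Top of the arm's tooth, 11 wide, 102 mm from the pivot. It pops up through a steel slot plate above the arm, and then the lever cannot swing. Plate: three notches 15 wide with lands 21 wide between, at nominal swings -0.17, 0.19, 0.55. The plate's screws are slotted: all notches together may sit up to 0.09 rad (9 mm) to either side of nominal, so feel for the notch.
- paddle (a point): Centre of the paddle's upper face, 185 mm from the pivot, 4 mm above the pivot's height when up; x runs along the lever towards the pivot. A dark steel plate 56 long by 64 wide, 8 thick, with side cheeks 6 thick that stand 20 mm above its face, 52 mm clear between: a fingertip can press it down and push it sideways.
- pointer (a point): Point on the lever's centreline 129 mm from the pivot, under the fixed rim that bears the marks.
- mark: Pointed steel nut, 22 across, 20 high, on the fixed dark rim (top face 217 mm above the bench), 129 mm from the lever's pivot, at the nominal swing of the notch to use. The other two notches have flat rivets 10 across, 3 high. Which notch has the nut varies. Origin: centre of its underside.
- mallet: Wooden mallet lying on the bench past the cover end, 325 long, head 140 by 90 by 60 high; leave alone. Its origin is on the bench under the handle, 55 mm from the head.
- jar: Glass jar with steel lid, 68 across, 90 high, on the bench past the wheel end; leave alone. Origin: centre of the underside.
- duck: Plywood toy duck on a foot 100 by 60, about 120 high, on the bench past the wheel end; leave alone. Origin: centre of the underside.

How it is judged:
By the outcome, as a careful person would: the job done as asked, in the order asked, and still so for the second after the job is handed in, with the robot touching nothing.
It also fails if it takes over 61 s, if anything falls off the work surface, if the arm or the gripper's body presses on something with over 40 N, if the wrist force passes 120 N, or if a joint passes its speed limit or range.

### The arm

A 7-joint arm with a two-finger parallel gripper is mounted at the origin on the work surface. World frame = base frame: x ahead of the robot, y to its left, z up, the work surface at z = 0. Lengths are in mm, angles in rad, forces in N, time in s.
With the tool pointing down it reaches from about 425 to 800 mm from the base axis. Payload 8.3 kg.
Tool frame: the origin (TCP) lies between the finger pads; the fingertips stand 19 mm ahead of it and the grasp point (between the pads) is the TCP (manip.nose_length is the distance from the TCP to the fingertips, in mm); z points along the fingers, y is the line along which they close (so a half turn about z gives the same grasp; the last joint's range is limited). The gripper opens to 85 mm and grips with 20 to 120 N. Pads are 22 mm wide; open, the fingers measure 114 mm over their backs; the gripper's body (76 mm by 85 mm) begins 54 mm behind the grasp point. The pads swing forward as they close: fully open they stand 13 mm farther back than shut.
Start: joints at [1.076, 0.383, 0.016, 1.37, -0.006, 1.388, -0.046], TCP at [261.599, -567.601, 250.279] pointing down, gripper open.
Joint ranges: [-2.95, 2.95], [-0.25, 2.06], [-1.52, 1.56], [0.18, 2.33], [-1.44, 4.58], [0.02, 2.06], [-3.01, 3.01]. Speed limits (rad/s): [2.39, 2.39, 3.01, 3.01, 3.14, 3.14, 3.14].

### API

Orientations are given as a 3x3 rotation matrix whose columns are the frame's x, y, z axes.
In Python, from plant import status, eyes, ticket, boxes_of, regions_of, pinpoint, manip gives the robot as it stands.
- The arm moves only by the shell command python3 -m crank 'ROWS'. ROWS is JSON, a list of rows, each a list of 5 numbers: the shift along the tool's x, y, z in mm, then the turn about the tool's z in degrees, then the opening, from -1 (shut) to 1 (fully open). A call has 1 to 8 rows; each row shifts and turns the commanded pose from where the row before left it, along the tool's axes as they then stand; what a row does not reach is not made up. A row lasts 1/8 s, in which the tool goes at most 62.5 mm and 10.7 degrees, less where a joint would pass 70% of its speed; a pose out of reach is approached as far as the arm can. A call is refused whole if a number of a shift passes 62.5 or a number of a turn 10.7, either way. A call with a gripper value outside its range is refused whole. The fingers move at their own pace and stop on an object; the grip force is fixed at half the most. Time passes only in rows, so rows that do not move let the fingers close. It gives the time, the measured TCP pose, the force, the opening and the grip force at its end, in the units of the state.
- status.observe(): the state, without advancing time (a new reading comes with each control period).
- eyes.grab_frame(name): name is "side" or "top" or "wrist"; returns the picture (480x640x3 uint8, red, green, blue); there is no depth.
- eyes.calibration(name): a dict with "intrinsics" (3x3 intrinsics, pixels), "k1" (the pictures are not rectified: a ray, as slopes to the right and down, at radius r is drawn at 1 + k1 r^2 times it, then the intrinsics apply), "R" (3x3) and "t" (3): a world point X has camera coordinates R X + t. Camera axes: x right, y down, z forward; pixel columns grow to the right and rows downward; lengths in mm; the calibration is good to about 2 mm. A picture is of the moment at which its call begins: read the wrist's pose just before it. calibration takes no time and is no camera call; for the wrist camera it gives the pose at the moment of the call.
- ticket.close_job(): hands the job in; it is judged then, once.
Trained networks look in the newest picture that a camera, given by its name, has taken for a name from the list of things; names that differ only in an ending like _2 or _b are one class to them, and where a whole thing is asked for, a point or a joint stands for the part that bears it (a point fixed in the world has none). Each returns a list of dicts, best first, with "conf" (0 to 1); they miss things now and then, are a little off and sometimes report something else, mostly with a low value. They report only what shows in the picture. A call takes as long as a camera call.
- boxes_of(target, camera): "centre" ([column, row] in pixels, amid what is visible of it).
- regions_of(target, camera): "pixels" (480x640 bool, what is visible of it) and "centre" ([column, row] in pixels, amid what is visible of it).
- pinpoint(target, camera): "centre" ([column, row] in pixels: a listed point, or the origin of a listed thing).
The state is a dict: "clock": time; "qpos": joint angles; "qvel": joint speeds; "effort": joint torques, N m; "tool_pos": TCP position; "orientation": TCP orientation; "contact_force": force on the tool from outside, world axes, zero at the start; "ft_torque": the same for the moment, N m; "width": finger opening in mm; "finger_force": force on a finger pad.
Only numpy, scipy, OpenCV 4.12 (cv2) and the standard library are available. Lean on these libraries where they do the work, as an engineer would, in place of code of your own. Each camera call takes 0.05 s, during which the arm holds its last target. There are 200 camera calls.

## Working session

There is one attempt and no reset: what is moved stays moved. The work goes in short steps, Python scripts to look and compute and a shell command to move; the robot and the scene stay as the last step left them, time stands still between calls to the robot, and variables do not carry over. Pictures are saved under pics/ and viewed, at most 10 in all, crops included, and the job is handed in when it is done.

```bash
ls; mkdir -p pics
cat > h.py <<'E'
import numpy as np, cv2
from plant import status, eyes, ticket, boxes_of, regions_of, pinpoint, manip
def ray(cam,uv,c=None):
    c=c or eyes.calibration(cam);K=np.array(c["intrinsics"],float);R=np.array(c["R"]);t=np.array(c["t"])
    d=np.linalg.inv(K)@[uv[0],uv[1],1];d=d[:2]
    s=d.copy()
    for _ in range(30): s=d/(1+c["k1"]*(s@s))
    return -R.T@t, R.T@np.array([s[0],s[1],1])
def proj(cam,X,c=None):
    c=c or eyes.calibration(cam);K=np.array(c["intrinsics"],float);R=np.array(c["R"]);t=np.array(c["t"])
    p=R@np.asarray(X,float)+t;s=p[:2]/p[2];s=s*(1+c["k1"]*(s@s))
    return (K@[s[0],s[1],1])[:2]
def atz(cam,uv,z,c=None):
    o,d=ray(cam,uv,c);return o+d*(z-o[2])/d[2]
E
python3 - <<'E'
from h import *
s=status.observe();print(s["tool_pos"],np.round(s["orientation"],3).tolist(),s["clock"])
for cam in("top","side"):
    im=eyes.grab_frame(cam);cv2.imwrite(f"pics/{cam}0.png",im[:,:,::-1])
    for n in("machine","cover_hinge","lever_pivot","tooth","paddle","pointer","mark"):
        print(cam,n,[(np.round(r["centre"],1).tolist(),round(r["conf"],2)) for r in pinpoint(n,cam)][:3])
E
```

```text
pics
[ 261.37798345 -567.20672682  249.28869887] [[0.908, 0.418, -0.001], [0.418, -0.908, 0.002], [-0.0, -0.002, -1.0]] 0.0
top machine [([302.7, 238.5], 0.89), ([358.1, 216.1], 0.33)]
top cover_hinge [([263.4, 267.2], 0.71)]
top lever_pivot [([330.4, 194.9], 0.66)]
top tooth [([355.6, 216.6], 0.98), ([313.5, 235.3], 0.25)]
top paddle [([375.8, 238.5], 0.57)]
top pointer [([361.9, 225.0], 0.78)]
top mark [([317.3, 232.1], 0.48), ([301.9, 233.6], 0.47), ([357.2, 215.3], 0.19)]
side machine [([493.6, 221.0], 0.54)]
side cover_hinge [([303.3, 303.4], 0.69)]
side lever_pivot []
side tooth [([345.5, 189.7], 0.57)]
side paddle [([380.0, 193.1], 0.91)]
side pointer [([354.0, 191.9], 0.64)]
side mark [([324.5, 219.5], 0.53)]
```

View pics/top0.png

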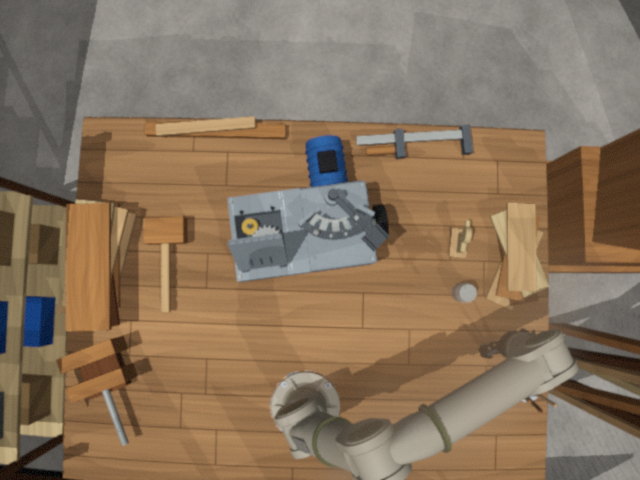

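View pics/side0.png

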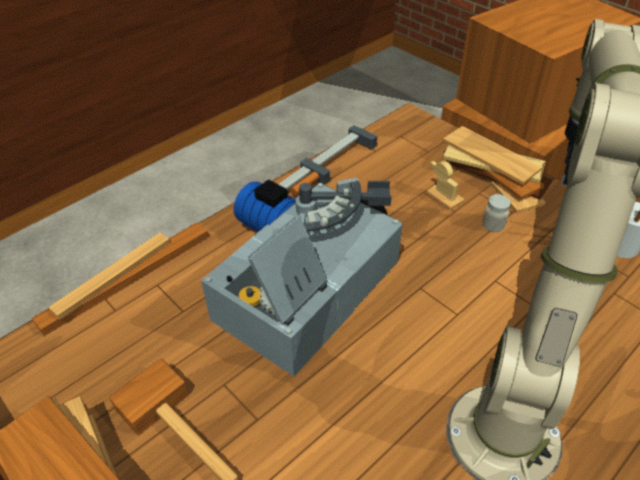

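```bash
cat > fit.py <<'E'
from h import *
from scipy.optimize import least_squares
C={c:eyes.calibration(c) for c in("top","side")}
obs=[("top",(-95,135,158),(263.4,267.2)),("top",(90,-110,200),(330.4,194.9)),("side",(-95,135,158),(303.3,303.4)),("top",(0,0,0),(302.7,238.5))]
lev=[("top",102,None,(355.6,216.6)),("top",185,204,(375.8,238.5)),("top",129,None,(361.9,225)),("side",185,204,(380,193.1)),("side",129,None,(354,191.9)),("side",102,None,(345.5,189.7))]
def W(p,m):
    c,s=np.cos(p[2]),np.sin(p[2]);return np.array([p[0]+c*m[0]-s*m[1],p[1]+s*m[0]+c*m[1],m[2]])
def L(a,r,z): return (90-r*np.cos(a),-110+r*np.sin(a),z)
def f(p):
    e=[]
    for c,m,uv in obs: e+=list(proj(c,W(p,m),C[c])-uv)
    for c,r,z,uv in lev: e+=list(proj(c,W(p,L(p[3],r,z or 204)),C[c])-uv)
    return np.array(e)
if __name__=="__main__":
    for c in C: print(c,np.round(-np.array(C[c]["R"]).T@C[c]["t"]))
    r=least_squares(f,[650,0,0,-.6],loss="soft_l1",f_scale=2);print(r.x);print(np.round(f(r.x).reshape(-1,2),1).tolist())
    p=r.x
    for a in(-.17,.19,.55): print(a,[np.round(proj(c,W(p,L(a,129,225)),C[c])).tolist() for c in C],W(p,L(a,185,204)))
    print("hinge",W(p,(-95,135,158)),"pad",W(p,L(p[3],185,204)))
E
python3 fit.py
```

```text
top [ 423.  -18. 1732.]
side [-174.  689. 1184.]
[ 5.81880070e+02  2.86676378e+01  1.76998782e-01 -6.83918679e-01]
[[-0.5, 0.0], [1.1, 1.4], [0.7, -0.8], [-0.5, -2.6], [0.4, 1.5], [0.2, -2.4], [0.6, -1.0], [-2.1, 0.2], [1.8, 2.2], [-0.4, 4.8]]
-0.17 [[345.0, 235.0], [352.0, 205.0]] [ 515.86877094 -126.68118679  204.        ]
0.19 [[330.0, 237.0], [340.0, 215.0]] [504.85796063 -61.36178328 204.        ]
0.55 [[315.0, 234.0], [324.0, 222.0]] [517.56332102   3.64926376 204.        ]
hinge [464.59403004 144.83125048 158.        ] pad [ 569.27007343 -204.07849437  204.        ]
```

The top view shows the cover raised (about 258,247), the lever pointing to the lower right with its paddle at (376,238), and the jar and duck well clear to the right. The side view agrees. I can't identify the nut at this scale, so I'll use the wrist camera.

```bash
python3 -m crank '[[0,0,-55,7.3,-1],[0,0,-55,7.3,-1],[45,-40,-6,0,-1],[45,-40,-6,0,-1],[45,-40,-6,0,-1],[45,-40,-6,0,-1],[45,-40,-6,0,-1]]'; python3 -m crank '[[18,-57,-5,0,-1],[18,-57,-5,0,-1],[18,-57,-5,0,-1],[18,-57,-5,0,-1],[0,0,0,0,-1]]'
python3 - <<'E'
from h import *
import json
s=status.observe();print(s["tool_pos"],np.round(s["orientation"],3).tolist(),s["clock"],s["contact_force"],manip.nose_length)
c=eyes.calibration("wrist");im=eyes.grab_frame("wrist");cv2.imwrite("pics/w1.png",im[:,:,::-1])
json.dump({k:np.array(v).tolist() for k,v in c.items()},open("w1.json","w"))
for n in("machine","cover_hinge","lever_pivot","tooth","paddle","pointer","mark"):
    print(n,[(np.round(r["centre"],1).tolist(),round(r["conf"],2)) for r in pinpoint(n,"wrist")][:3])
E
```

```text
clock: 1.68
tool_pos: [448.7, -329.4, 390.8]
orientation: [[0.984, 0.176, 0.0], [0.176, -0.984, -0.0], [0.0, 0.0, -1.0]]
contact_force: [0.5, 0.4, 0.0]
width: -0.0
finger_force: 0.0
clock: 2.3
tool_pos: [479.2, -88.1, 411.5]
orientation: [[0.983, 0.186, 0.002], [0.186, -0.983, 0.001], [0.002, -0.001, -1.0]]
contact_force: [0.0, -0.9, 0.7]
width: -0.1
finger_force: 0.0
[479.22930221 -88.14250436 411.4610719 ] [[0.983, 0.186, 0.002], [0.186, -0.983, 0.001], [0.002, -0.001, -1.0]] 2.3 [ 0.01237664 -0.89644285  0.67296251] 19.0
machine [([247.1, 71.5], 0.55)]
cover_hinge []
lever_pivot []
tooth [([424.0, 34.4], 0.98)]
paddle [([468.6, 133.3], 0.84)]
pointer [([440.7, 68.1], 0.89)]
mark [([250.3, 71.4], 0.67)]
```

View pics/w1.png

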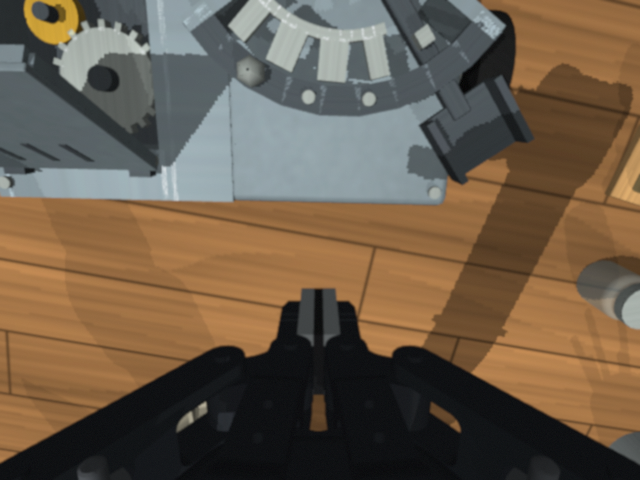

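The wrist view shows the pointed nut at (250,71) and flat rivets at (308,97) and (369,99), so the target is the +0.55 notch next to the cover. The paddle is at (469,130). I'll refine the pose with these.

```bash
cat > fit2.py <<'E'
from h import *
import json, fit
from scipy.optimize import least_squares
from fit import W,L
c=json.load(open("w1.json"))
pts=[(.55,129,217,(250.3,73)),(.19,129,220,(308,97)),(-.17,129,220,(369,99))]
lv=[(185,204,(468.6,133.3))]
def f(p):
    e=[]
    for a,r,z,uv in pts: e+=list(proj("",W(p,L(a,r,z)),c)-uv)
    for r,z,uv in lv: e+=list(proj("",W(p,L(p[3],r,z)),c)-uv)
    return np.concatenate([np.array(e)/1.5,fit.f(p)/1.5])
p=least_squares(f,[580,28,.177,-.65],loss="soft_l1").x
if __name__=="__main__":
    print(p,np.round(f(p)*1.5,1))
    for q in [(424,34.4)]: pass
    # plate top-down warp: u=swing -0.7..0.8, v=radius 80..140 at z=~208 and 217
    s=status.observe();P=s["tool_pos"];ca,sa=np.cos(p[2]),np.sin(p[2]);d=P[:2]-p[:2];print("tcp machine",d@[ca,sa],d@[-sa,ca],P[2])
    im=cv2.imread("pics/w1.png");A=np.linspace(-.75,.8,776);R=np.linspace(80,140,241)
    m=np.array([[proj("",W(p,L(a,r,214)),c) for a in A] for r in R],np.float32)
    o=cv2.remap(im,m,None,cv2.INTER_CUBIC)
    for a in np.arange(-.7,.8,.1): cv2.line(o,(int((a+.75)*500),0),(int((a+.75)*500),12 if abs(round(a*10)%5) else 25),(0,0,255),1)
    top=cv2.imread("pics/w1.png")[0:170,0:560];o=np.vstack([o,cv2.resize(cv2.imread("pics/side0.png")[170:350,200:420],(776,340))[:, :776]])
    cv2.imwrite("pics/warp.png",o)
E
python3 fit2.py
```

```text
[ 5.86559556e+02  2.53830530e+01  1.73030741e-01 -6.20784077e-01] [ 0.9  0.7 -0.2  0.6 -0.7  0.1  0.1 -1.7  0.5 -1.6  2.3  0.1  0.  -2.8
  0.5 -3.9  0.1  1.7 -1.3 -0.8 -0.1 -0.4 -2.   1.9  1.8  2.9 -0.5  5.1]
tcp machine -127.25169287664119 -100.14710444517476 410.09494137574336
```

View pics/warp.png

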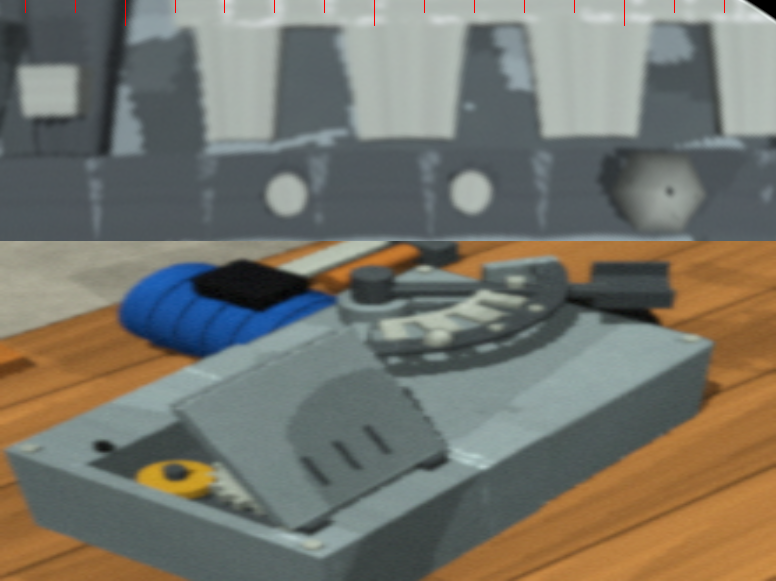

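The unwrapped view puts the three notches at about -0.126, 0.246 and 0.608, so the plate sits at roughly +0.055 and the target swing is about 0.605. The cover comes first. I'll go to its front side.

```bash
cat > m.py <<'E'
from fit2 import p,W,L
from h import *
s=status.observe();P=s["tool_pos"];O=np.array(s["orientation"]);ca,sa=np.cos(p[2]),np.sin(p[2]);d=P[:2]-p[:2]
print("tcp machine",np.round([d@[ca,sa],d@[-sa,ca],P[2]],1),"ang",round(float(np.arctan2(O[1,0],O[0,0])),3),"F machine",np.round([s["contact_force"][:2]@[ca,sa],s["contact_force"][:2]@[-sa,ca],s["contact_force"][2]],1),s["clock"])
E
python3 -m crank '[[0,-59,0,0,-1],[0,-59,0,0,-1],[0,-59,0,0,-1],[0,-59,0,0,-1],[0,0,46,0,-1],[0,0,46,0,-1],[0,0,0,0,-1],[0,0,0,0,-1]]' >/dev/null; python3 m.py
python3 - <<'E'
from h import *
im=eyes.grab_frame("wrist");cv2.imwrite("pics/w2.png",im[:,:,::-1])
E
```

```text
tcp machine [-127.1  136.8  320.3] ang 0.176 F machine [ 0.1 -0.6  0.6] 3.7
```

View pics/w2.png

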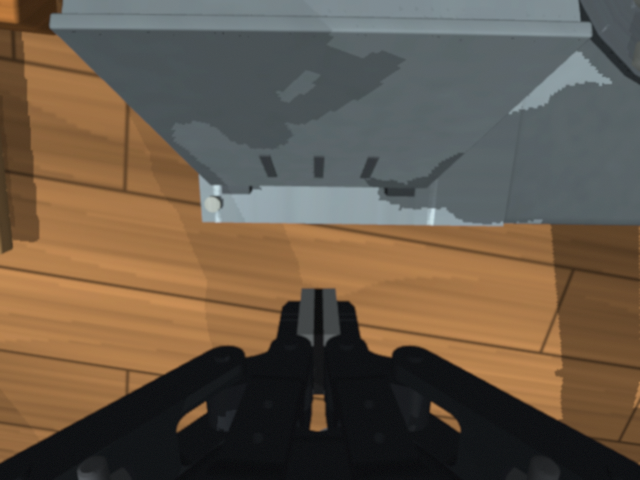

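The cover's face is straight ahead of the closed fingers, centred, with its top edge at row 25. I'll approach it slowly.

```bash
python3 -m crank '[[8,0,0,0,-1],[8,0,0,0,-1],[8,0,0,0,-1]]'>/dev/null; python3 m.py;  python3 -m crank '[[8,0,0,0,-1],[8,0,0,0,-1]]'>/dev/null; python3 m.py; python3 -m crank '[[8,0,0,0,-1],[8,0,0,0,-1]]'>/dev/null; python3 m.py
python3 - <<'E'
import json
from fit2 import *
# cover angle from w2: outer top edge at r=175, col 320,row 25..36
cc=eyes.calibration("wrist")
import numpy as np
E
```

```text
tcp machine [-103.   137.1  318.7] ang 0.177 F machine [0.3 0.1 0.2] 4.125
tcp machine [-87.3 137.2 318.2] ang 0.177 F machine [ 0.4 -0.2  1.2] 4.375
tcp machine [-71.3 137.2 318.3] ang 0.177 F machine [-0.2  0.5 -0.9] 4.625
```

```bash
for i in 1; do python3 -m crank '[[8,0,0,0,-1],[8,0,0,0,-1]]'>/dev/null; python3 m.py; python3 -m crank '[[8,0,0,0,-1]]'>/dev/null; python3 m.py; python3 -m crank '[[8,0,0,0,-1]]'>/dev/null; python3 m.py; done
```

```text
tcp machine [-55.3 137.3 318.3] ang 0.177 F machine [-0.4 -0.2  0.3] 4.875
tcp machine [-47.5 137.3 318.3] ang 0.177 F machine [-2.  -0.4 -1.4] 5.0
tcp machine [-39.9 137.4 318. ] ang 0.177 F machine [-3.8  0.5 -0.7] 5.125
```

```bash
python3 -m crank '[[6,0,9,0,-1],[12,0,8,0,-1],[13,0,9,0,-1],[11,0,10,0,-1],[10,0,11,0,-1]]'>/dev/null; python3 m.py; python3 -m crank '[[8,0,12,0,-1],[8,0,13,0,-1],[6,0,14,0,-1],[5,0,14,0,-1]]'>/dev/null; python3 m.py; python3 -m crank '[[2,0,7,0,-1],[2,0,7,0,-1],[1,0,5,0,-1]]'>/dev/null; python3 m.py
```

```text
tcp machine [ 13.  137.3 270.3] ang 0.177 F machine [ 0.3 -0.6  2.2] 5.75
tcp machine [ 39.4 137.7 217.2] ang 0.177 F machine [-1.1 -0.7  0.8] 6.25
tcp machine [ 44.1 137.9 199.1] ang 0.177 F machine [-0.3  0.4  0.2] 6.625
```

```bash
python3 -m crank '[[0,0,3,0,-1],[0,0,3,0,-1]]'>/dev/null; python3 m.py; python3 -m crank '[[0,0,2,0,-1],[0,0,2,0,-1]]'>/dev/null; python3 m.py; python3 -m crank '[[0,0,1,0,-1],[0,0,1,0,-1]]'>/dev/null; python3 m.py
```

```text
tcp machine [ 44.4 137.8 193.6] ang 0.177 F machine [ 0.6 -1.1  0.6] 6.875
tcp machine [ 44.2 137.7 189.4] ang 0.177 F machine [0.1 0.1 0.6] 7.125
tcp machine [ 44.2 137.7 188.1] ang 0.177 F machine [-4.  -0.8  9.3] 7.375
```

```bash
python3 -m crank '[[0,0,1,0,-1],[0,0,1,0,-1],[0,0,0,0,-1]]'>/dev/null; python3 m.py; python3 -m crank '[[0,0,-20,0,-1],[0,0,-50,0,-1],[0,0,-50,0,-1],[0,0,-50,0,-1],[-55,0,-10,0,-1],[-55,0,0,0,-1]]'>/dev/null; python3 m.py
python3 - <<'E'
from fit2 import *
C=fit.C["side"]
im=eyes.grab_frame("side");im2=eyes.grab_frame("wrist");
# compare plate outline if shut
o=im[:,:,::-1].copy()
q=[proj("",W(p,(-95+x,135+y,169)),C) for x,y in((3,-78),(175,-78),(175,78),(3,78))];print(np.round(q))
cv2.polylines(o,[np.int32(q)],True,(0,0,255),1)
a=cv2.resize(o[150:400,180:430],(500,500));b=cv2.resize(im2[:,:,::-1],(300,225));c=np.zeros((500,800,3),np.uint8);c[:,:500]=a;c[:225,500:]=b
cv2.imwrite("pics/s2.png",c)
E
```

```text
tcp machine [ 44.2 137.7 188. ] ang 0.177 F machine [-8.2 -1.8 17.3] 7.75
tcp machine [-66.4 137.8 366.1] ang 0.177 F machine [-1.2 -0.9  1.2] 8.5
[[323. 276.]
 [266. 244.]
 [221. 283.]
 [280. 320.]]
```

View pics/s2.png

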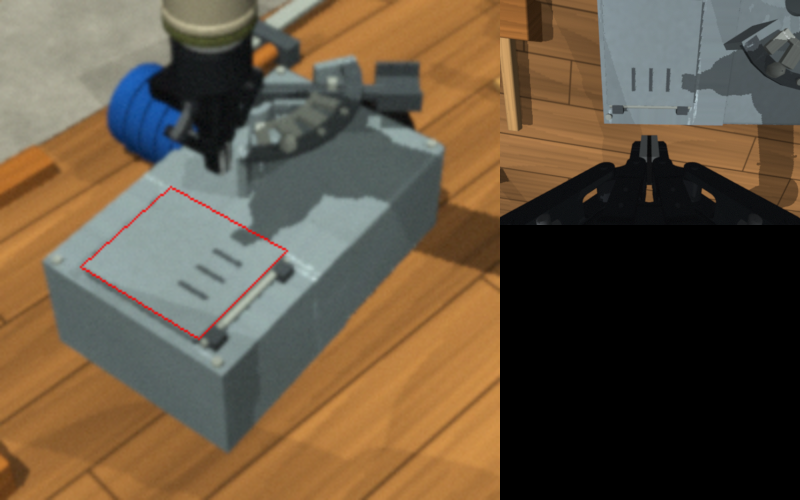

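The side view shows the plate matching the predicted shut outline, and the stop was rigid at z 169. Next is the lever. I'll go in front of the paddle and measure it again.

```bash
python3 -m crank '[[-15,58,0,0,-1],[-15,58,0,0,-1],[-15,58,0,0,-1],[-15,58,0,0,-1],[0,58,0,0,-1],[0,58,0,0,-1],[0,0,0,0,-1],[0,0,0,0,-1]]'>/dev/null; python3 m.py
python3 - <<'E'
from fit2 import *
ca,sa=np.cos(p[2]),np.sin(p[2])
c=eyes.calibration("wrist");im=eyes.grab_frame("wrist");cv2.imwrite("pics/w3.png",im[:,:,::-1])
for n,r in(("paddle",185),("pointer",129),("tooth",102)):
  for k in pinpoint(n,"wrist")[:1]:
    X=atz("",k["centre"],204,c);d=X[:2]-p[:2];m=np.array([d@[ca,sa],d@[-sa,ca]]);v=m-[90,-110]
    print(n,k["conf"],np.round(k["centre"]),np.round(m,1),"swing",np.arctan2(v[1],-v[0]),"r",np.hypot(*v))
E
```

```text
tcp machine [-124.2 -210.9  364.9] ang 0.177 F machine [-0.2  0.9 -0.2] 9.6
tooth 0.56 [254.  22.] [   9.2 -169.6] swing -0.6355142499918639 r 100.41349815172097
```

View pics/w3.png

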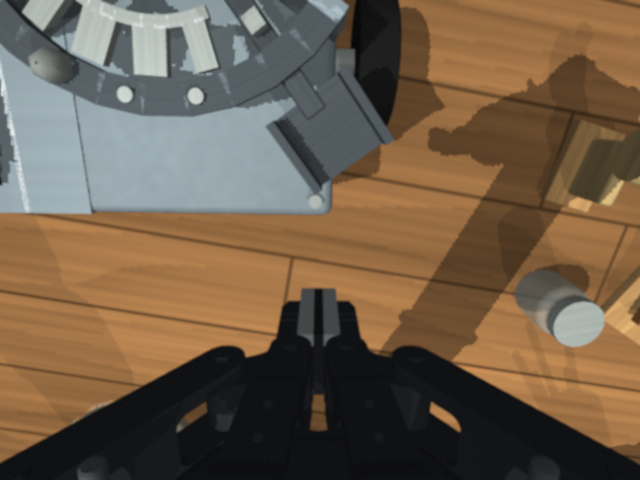

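The paddle is at about (330,130), open on its upper face between its cheeks, swing about -0.63. I'll move above it and press.

```bash
python3 -m crank '[[32,4,0,0,-1],[32,4,0,0,-1],[0,0,55,0,-1],[0,0,55,0,-1],[0,0,10,0,-1],[0,0,0,0,-1]]'>/dev/null; python3 m.py
python3 -m crank '[[0,0,6,0,-1],[0,0,6,0,-1],[0,0,6,0,-1],[0,0,6,0,-1]]'>/dev/null; python3 m.py
python3 -m crank '[[0,0,5,0,-1],[0,0,5,0,-1],[0,0,0,0,-1]]'>/dev/null; python3 m.py
```

```text
tcp machine [ -60.  -218.5  246.7] ang 0.178 F machine [ 0.6 -0.6 -0.2] 10.55
tcp machine [ -60.4 -218.8  221.2] ang 0.177 F machine [-0.9  0.7  4.9] 11.05
tcp machine [ -60.1 -219.   211.8] ang 0.177 F machine [0.1 1.3 6.5] 11.425
```

```bash
python3 -m crank '[[0,0,5,0,-1],[0,0,5,0,-1],[0,0,4,0,-1],[0,0,0,0,-1]]'>/dev/null; python3 m.py
python3 -m crank '[[-6,-10,0,0,-1],[-6,-10,0,0,-1],[-8,-17,0,0,-1]]'>/dev/null; python3 m.py
python3 -m crank '[[-6,-17,0,0,-1],[-5,-18,0,0,-1],[-3,-18,0,0,-1]]'>/dev/null; python3 m.py
```

```text
tcp machine [ -59.2 -218.7  198.6] ang 0.178 F machine [0.2 1.3 8.2] 11.925
tcp machine [ -79.8 -182.8  198.8] ang 0.176 F machine [ 0.7 -1.7  7.8] 12.3
tcp machine [ -94.1 -129.2  198.8] ang 0.176 F machine [ 1.5 -0.6  7.2] 12.675
```

```bash
python3 -m crank '[[-1,-19,0,0,-1],[1,-18,0,0,-1],[3,-18,0,0,-1],[5,-18,0,0,-1],[6,-17,0,0,-1],[6,-14,0,0,-1],[0,0,0,0,-1]]'>/dev/null; python3 m.py
python3 -m crank '[[0,0,-4,0,-1],[0,0,-4,0,-1],[0,0,-4,0,-1],[0,0,0,0,-1]]'>/dev/null; python3 m.py
python3 - <<'E'
from fit2 import *
ca,sa=np.cos(p[2]),np.sin(p[2])
for cam in("wrist","side","top"):
  c=eyes.calibration(cam);im=eyes.grab_frame(cam);cv2.imwrite(f"pics/{cam}4.png",im[:,:,::-1])
  for n in("paddle","pointer","tooth"):
   for k in pinpoint(n,cam)[:1]:
    X=atz("",k["centre"],195,c);d=X[:2]-p[:2];m=np.array([d@[ca,sa],d@[-sa,ca]]);v=m-[90,-110]
    print(cam,n,k["conf"],np.round(k["centre"]),np.round(m,1),"swing",np.arctan2(v[1],-v[0]),"r",np.hypot(*v))
E
```

```text
tcp machine [-73.7 -23.2 198.7] ang 0.179 F machine [0.2 0.9 8.4] 13.55
tcp machine [-75.2 -24.9 209.3] ang 0.177 F machine [0.3 0.2 0. ] 14.05
wrist paddle 0.58 [300. 297.] [-67.2 -19. ] swing 0.5245501731082344 r 181.6533724157867
wrist tooth 0.6 [433. 117.] [ -0.1 -64.7] swing 0.4663503501224153 r 100.85314776532941
side paddle 0.77 [337. 248.] [-79.2 -12.7] swing 0.5218584845100033 r 195.13227182103446
side pointer 0.74 [325. 227.] [-18. -52.] swing 0.4926065016914171 r 122.55170917843432
side tooth 0.87 [321. 217.] [ 13.1 -74.9] swing 0.4280837975315406 r 84.516571810681
top pointer 0.43 [330. 199.] [ 78.4 -98.6] swing 0.7746825687587316 r 16.252568856372417
top tooth 0.5 [320. 224.] [  4.7 -58. ] swing 0.5470987568955027 r 99.90615151912394
```

```bash
python3 -m crank '[[0,0,-2,0,-1],[2,-4,0,0,-1],[2,-4,0,0,-1]]'>/dev/null; python3 m.py
for i in 1; do python3 -m crank '[[1.5,-2.5,0,0,-1],[1.5,-2.5,0,0,-1]]'>/dev/null; python3 m.py; done; python3 -m crank '[[1.5,-2.5,0,0,-1],[0,0,0,0,-1]]'>/dev/null; python3 m.py
```

```text
tcp machine [-71.  -16.4 211.4] ang 0.177 F machine [ 0.3 -0.4  0. ] 15.025
tcp machine [-68.1 -11.5 211.3] ang 0.177 F machine [-0.1  0.9  0.1] 15.275
tcp machine [-66.7  -9.  211.3] ang 0.177 F machine [-0.1 -0.3 -0.2] 15.525
```

```bash
python3 -m crank '[[1,-2,0,0,-1],[1,-2,0,0,-1]]'>/dev/null; python3 m.py; python3 -m crank '[[1,-2,0,0,-1],[0,0,0,0,-1]]'>/dev/null; python3 m.py; python3 -m crank '[[1,-2,0,0,-1],[0,0,0,0,-1]]'>/dev/null; python3 m.py;python3 -m crank '[[1,-2,0,0,-1],[0,0,0,0,-1]]'>/dev/null; python3 m.py
```

```text
tcp machine [-65.2  -6.5 211.2] ang 0.176 F machine [-2.  -5.5 -0.3] 15.775
tcp machine [-63.7  -4.3 211.4] ang 0.176 F machine [-0.  -6.9  0.9] 16.025
tcp machine [-62.5  -2.3 211.5] ang 0.176 F machine [ 0.4 -5.3  0.6] 16.275
tcp machine [-6.150e+01 -2.000e-01  2.116e+02] ang 0.176 F machine [-0.1 -4.8  0.4] 16.525
```

```bash
python3 -m crank '[[1,-2,0,0,-1],[1,-2,0,0,-1]]'>/dev/null; python3 m.py; for i in 1; do python3 -m crank '[[1,-1.5,0,0,-1],[0,0,0,0,-1]]'>/dev/null; python3 m.py; python3 -m crank '[[1,-1.5,0,0,-1],[0,0,0,0,-1]]'>/dev/null; python3 m.py; python3 -m crank '[[1,-1.5,0,0,-1],[0,0,0,0,-1]]'>/dev/null; python3 m.py; python3 -m crank '[[1,-1.5,0,0,-1],[0,0,0,0,-1]]'>/dev/null; python3 m.py; done
```

```text
tcp machine [-59.5   3.6 211.7] ang 0.176 F machine [ 0.3 -5.7  3. ] 16.775
tcp machine [-57.5   6.8 212.7] ang 0.178 F machine [ 1.  -2.4  6.1] 17.025
tcp machine [-56.4   8.2 212.8] ang 0.178 F machine [ 0.8 -1.7  5.3] 17.275
tcp machine [-55.4   9.5 212.8] ang 0.177 F machine [ 1.7 -3.1  6.4] 17.525
tcp machine [-54.9  10.3 212.6] ang 0.176 F machine [-1.6 -3.7  7. ] 17.775
```

The paddle popped up: vertical force went to about 6 N, with the tooth in a notch. I'll release and check.

```bash
python3 -m crank '[[-0.5,1,-2,0,-1],[0,0,-4,0,-1],[0,0,-4,0,-1],[0,0,-4,0,-1]]'>/dev/null; python3 m.py; python3 -m crank '[[0,0,-20,0,-1],[0,0,-55,0,-1],[0,0,-60,0,-1],[-60,0,0,0,-1],[-20,0,0,0,-1],[0,0,0,0,-1]]'>/dev/null; python3 m.py
python3 - <<'E'
from fit2 import *
ca,sa=np.cos(p[2]),np.sin(p[2])
for cam in("wrist","side"):
  c=eyes.calibration(cam);im=eyes.grab_frame(cam);cv2.imwrite(f"pics/{cam}5.png",im[:,:,::-1])
  for n in("paddle","pointer","tooth"):
   for k in pinpoint(n,cam)[:1]:
    X=atz("",k["centre"],204,c);d=X[:2]-p[:2];m=np.array([d@[ca,sa],d@[-sa,ca]]);v=m-[90,-110]
    print(cam,n,k["conf"],np.round(k["centre"]),np.round(m,1),"swing",np.arctan2(v[1],-v[0]),"r",np.hypot(*v))
a=cv2.imread("pics/wrist5.png")[:300,100:];b=cv2.resize(cv2.imread("pics/side5.png")[150:350,200:420],(330,300));o=np.hstack([cv2.resize(a,(460,300)),b]);cv2.imwrite("pics/f.png",o)
E
```

```text
tcp machine [-57.   10.6 224.9] ang 0.178 F machine [-0.9  0.6 -0.3] 18.275
tcp machine [-137.6    9.9  360.4] ang 0.177 F machine [ 0.7 -0.1  0.4] 19.025
wrist paddle 0.79 [334. 114.] [-61.3  -2.1] swing 0.6196955210559909 r 185.8655838502163
side paddle 0.62 [329. 248.] [-70.9   6.7] swing 0.6274183342893855 r 198.77596384619375
side pointer 0.66 [321. 225.] [-11.2 -44.8] swing 0.5725444878054483 r 120.39687141140926
```

View pics/f.png

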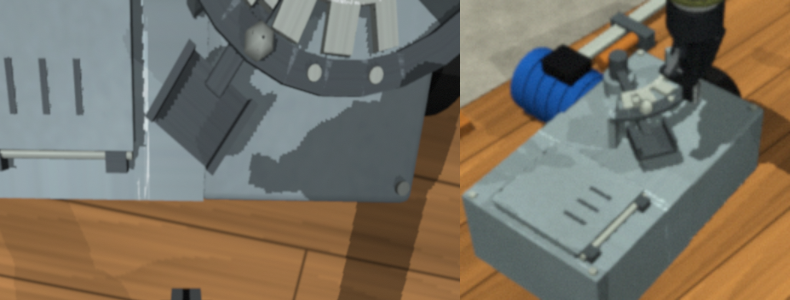

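The lever sits under the nut at swing of about 0.61 with the paddle up, the cover is shut, and the arm is clear.

```bash
python3 -c "
from plant import ticket
print(ticket.close_job())"
```

```text
the job is handed in; nothing more can be done
None
```

The cover was lowered fully shut on its stops, then the lever was thrown and latched in the notch by the pointed nut (swing about 0.61), with nothing on the bench touched; the job was handed in at about 19 s, and no verdict was returned.

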